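# Chuck a burr in the engraver's collet

### The job

Load the upright collet holder: take the burr with the straight cylindrical head out of the rack, set its shank gently down into the collet until it is fully home on the stop, then turn the knurled nut clockwise (seen from above) until the collet grips the shank, snug but not forced, and let go. Leave the other two burrs, the vial and the tweezers where they are.

Things in the scene. Friction and masses are not known exactly. Their poses are not given: they have to be found in the camera images.
- chuck: collet holder fixed to the bench, upright on a round dark steel base (92 mm across, 13 mm high), 68 mm high in all; origin at the centre of its underside, z up along the collet's axis. On top is a round knurled steel nut. Turning the nut clockwise from above closes three jaws inside its mouth, each moving inwards about 3 mm a radian
- nut_grip (a point): point on the axis at the nut's mid-height (55 mm above the bench), fixed to the holder. The nut is 35 mm across, 43 to 68 mm above the bench, and above 26 mm nothing below it is wider than the nut. It starts more or less open: it turns free for 0.45 to 1.25 rad, unknown beforehand, before the jaws meet an 8 mm shank, and grips some 0.1 to 0.2 rad later
- mouth (a point): centre of the nut's top opening (23 mm across), on the axis, 68 mm above the bench. The nut turns free against 0.3 N m of friction (either way, so a paused hand may feel less or the reverse) and stays where it is left. Once the jaws meet the shank the torque rises over the free level by about 0.01 N m a 0.01 rad: 0.08 to 0.25 N m more is snug, 0.36 forced
- stop (a point): the stop on the axis on which the end of a shank fully home rests, 38 mm below the mouth; z up
- pilot: steel guide inside the holder, under the jaws, with the bore that takes the shank: 9.2 mm across, 24 mm deep with the stop at its bottom; its flat top with the bore's rim (1 mm chamfer) lies 14 mm below the mouth. A shank that misses the bore stands on this top, 24 mm too high. A push of the burr on the guide of more than 35 N damages it. Its origin is on the axis, 4 mm below the stop
- collet: brass ring fixed inside the holder that carries the three brass jaws, set evenly round the axis, 11 mm high, their tops about 1.5 mm below the mouth; its origin is on the axis, 14 mm below the mouth, and does not move. The collet grips when the jaws together press on the shank with more than 20 N; more than 120 N is forcing it
- rack: aluminium block fixed to the bench, 50 x 170 x 40 mm, with three upright blind holes 10 mm across and 32 mm deep, in a row along its y, 55 mm apart; origin at the centre of its underside, z up. The three burrs stand in it, in any order
- cylinder_burr: steel burr standing in the rack, 69 mm long, 45 g: plain shank 8 mm across and 45 mm long with a 1 mm chamfer at its end, then a straight cylindrical head 14 mm across and 24 mm long; its origin is the centre of the bottom end of the shank, z runs up the burr to the head
- shank_tip (a point): centre of the bottom end of the cylindrical-headed burr's shank
- ball_burr: burr with the same 8 mm shank and a ball head 17 mm across, 64 mm long in all; its origin is the centre of the bottom end of the shank, z runs up the burr to the head
- cone_burr: burr with the same 8 mm shank and a pointed cone head, 14 mm across at its foot, 72 mm long in all; its origin is the centre of the bottom end of the shank, z runs up the burr to the head
- vial: small capped vial standing on the bench, 24 mm across, 50 mm high; origin at the centre of its underside
- tweezers: steel tweezers lying on the bench near its front edge, 115 mm long, 8 mm high; origin at the centre of the underside

How it is judged:
By the outcome, as a careful person would: the job done as asked, in the order asked, and still so for the second after the job is handed in, with the robot touching nothing.
It also fails if it takes over 72 s, if anything falls off the work surface, if the arm or the gripper's body presses on something with over 40 N, if the wrist force passes 120 N, or if a joint passes its speed limit or range.

### The arm

A 6-joint arm with a two-finger parallel gripper is mounted at the origin on a cart in front of the work surface, level with it; the furniture and walls round the work are solid. World frame = base frame: x ahead of the robot, y to its left, z up, the work surface at z = 0. Lengths are in m, angles in degrees, forces in N, time in s.
With the tool pointing down it reaches from about 0.4 to 0.825 m from the base axis. Payload 7 kg.
Tool frame: the origin (TCP) lies between the finger pads; the fingertips stand 25 mm ahead of it and the grasp point (between the pads) lies 6 mm ahead of it; z points along the fingers, y is the line along which they close (so a half turn about z gives the same grasp; the last joint's range is limited). The gripper opens to 88 mm and grips with 3 to 60 N. Pads are 19 mm wide; open, the fingers measure 130 mm over their backs; the gripper's body (78 mm by 193 mm) begins 47 mm behind the grasp point.
Start: joints at [-55.571, 20.546, 0.682, 0, -70.136, -16.507], TCP at [0.208, -0.642, 0.252] pointing down, gripper open.
Joint ranges: [-176.03, 176.03], [-82.01, 121.73], [-58.28, 71.71], [-173.87, 95.51], [-174.79, -0.11], [-173.66, 173.66]. Speed limits (degrees/s): [136.94, 136.94, 172.46, 180, 180, 180].

### API

Orientations are given as [roll, pitch, yaw] about the fixed x, y, z axes, in that order (R = Rz(yaw) Ry(pitch) Rx(roll)).
In Python, from plant import status, optics, job gives the robot as it stands. The module is installed in compiled form; this text tells all that it offers.
- The arm moves only by the shell command python3 -m pendant 'ROWS'. ROWS is a JSON list of rows, 1 to 8 of them, each an object with the fields x, y, z (the shift in m), spin (a turn about the tool's z in degrees), finger_gap (the finger opening in m); a field left out counts as zero (the opening has to be given); each row is the pose to reach, as a shift and turn from the pose commanded when the command began, along the tool's axes at that moment; what a row does not reach only later rows make up. A row lasts 1/8 s, in which the tool goes at most 0.0625 m and 10.7 degrees, less where a joint would pass 70% of its speed; a pose out of reach is approached as far as the arm can. The fingers move at their own pace and stop on an object; the grip force is fixed at half the most. Time passes only in rows, so rows that do not move let the fingers close. It prints the time, the measured TCP pose, the force, the opening and the grip force at its end. Input that does not fit is refused with a message, and nothing moves.
- status.get_obs(): the state, without advancing time (a new reading comes with each control period).
- optics.snapshot(name): name is "scene" or "top" or "wrist"; returns a dict with "frame" (480x640x3 uint8, red, green, blue), "z_map" (480x640 float32, m along the optical axis (not along the pixel's ray), 0 where there is no reading), "fovy" (degrees; the focal length in pixels is half the picture's height over the tangent of half this angle, whatever the lens; pixels are square), "cx", "cy" (the principal point, pixels), "R" (3x3) and "t" (3): a world point X has camera coordinates R X + t; the wrist camera has in their place "T_tool_cam" (4x4, takes a point from camera to tool coordinates, whose origin is the TCP and whose axes are the flange's). Camera axes: x right, y down, z forward; pixel columns grow to the right and rows downward; lengths in m; the calibration is good to about 2 mm. The wrist camera is an equidistant fisheye: a pixel r from the principal point sees the ray r / f radians off the axis. A picture is of the moment at which its call begins: read the wrist's pose just before it.
- job.close_job(): hands the job in; it is judged then, once.
The state is a dict: "clock": time; "joint_pos": joint angles; "qvel": joint speeds; "tau": joint torques, N m; "tool_pos": TCP position; "orientation": TCP orientation; "force": force on the tool from outside, world axes, zero at the start; "moment": the same for the moment, N m; "opening": finger opening in m; "gripper_force": force on a finger pad.
Only numpy, scipy, OpenCV 4.12 (cv2) and the standard library are available. Lean on these libraries where they do the work, as an engineer would, in place of code of your own. Each camera call takes 0.05 s, during which the arm holds its last target. There are 200 camera calls.

## Working session

There is one attempt and no reset: what is moved stays moved. The work goes in short steps, Python scripts to look and compute and a shell command to move; the robot and the scene stay as the last step left them, time stands still between calls to the robot, and variables do not carry over. Pictures are saved under pics/ and viewed, at most 12 in all, crops included, and the job is handed in when it is done.

```bash
mkdir -p pics
cat > h.py <<'E'
import numpy as np, cv2
from plant import status, optics
from scipy.spatial.transform import Rotation as Ro
def snap(n):
    o=status.get_obs(); s=optics.snapshot(n); s['o']=o; return s
def save(s,fn,crop=None,k=1):
    im=s['frame'][:,:,::-1]
    if crop: x0,y0,x1,y1=crop; im=im[y0:y1,x0:x1]
    cv2.imwrite(fn,cv2.resize(im,None,fx=k,fy=k,interpolation=cv2.INTER_CUBIC))
def cloud(s):
    f=240/np.tan(np.radians(s['fovy'])/2); v,u=np.mgrid[:480,:640]; z=s['z_map']
    P=np.stack([(u-s['cx'])/f*z,(v-s['cy'])/f*z,z],-1)
    return (P-s['t'])@s['R']
def tool(o): return Ro.from_euler('xyz',o['orientation'],degrees=True).as_matrix(), np.array(o['tool_pos'])
E
python3 - <<'E'
from h import *
print(status.get_obs())
for n in('top','scene'):
    s=snap(n); save(s,f'pics/{n}0.png'); np.save(n+'.npy',cloud(s)); print(n,s['fovy'],s['cx'],s['cy'],s['R'],s['t'],(s['z_map']>0).mean())
E
```

```text
{'clock': 0.0, 'joint_pos': array([-5.55697711e+01,  2.05883660e+01,  6.34597878e-01, -1.99338200e-02,
       -7.01363366e+01, -1.65074463e+01]), 'qvel': array([ 0.07088603,  0.04868585, -0.04121985,  0.06550376, -0.00290072,
       -0.00217009]), 'tau': array([-1.29392192e-03, -5.82725573e+01,  2.93055707e+01,  6.99680507e+00,
        7.12796827e-03, -9.40807922e-05]), 'tool_pos': array([ 0.20756675, -0.64182394,  0.25066415]), 'orientation': array([ 1.79908284e+02, -7.63779940e-03, -1.62083999e+02]), 'force': array([-0.32910961, -0.81846261, -0.7723681 ]), 'moment': array([-0.0141327 , -0.02686795, -0.02354563]), 'gripper_force': 0.0, 'opening': 0.08753028156955689}
top 48.51931667664868 317.4074916017226 246.63476109895376 [[-0.00273665 -0.99997472  0.00656206]
 [-0.99429299  0.00202114 -0.10666478]
 [ 0.10664882 -0.00681652 -0.99427339]] [0.07367583 0.48404507 0.98838148] 0.9960611979166667
scene 45.06642199775074 309.6372460246727 233.90553135586768 [[-0.75062006 -0.66064109  0.01108506]
 [-0.51239513  0.57142705 -0.64103225]
 [ 0.41715794 -0.4868516  -0.76743389]] [0.3984447  0.24349335 0.79944485] 0.99611328125
```

View pics/top0.png

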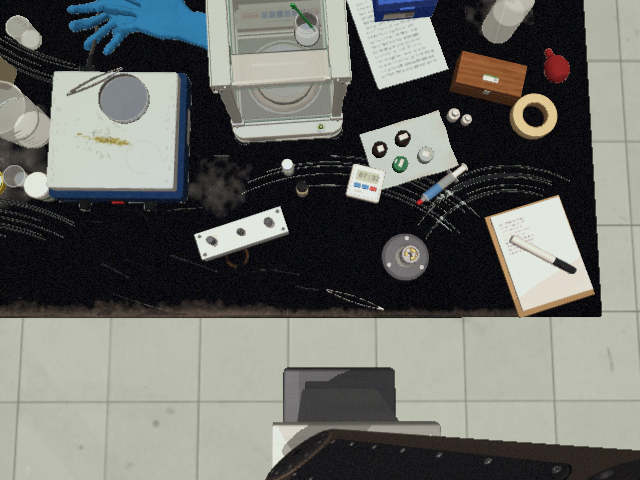

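View pics/scene0.png

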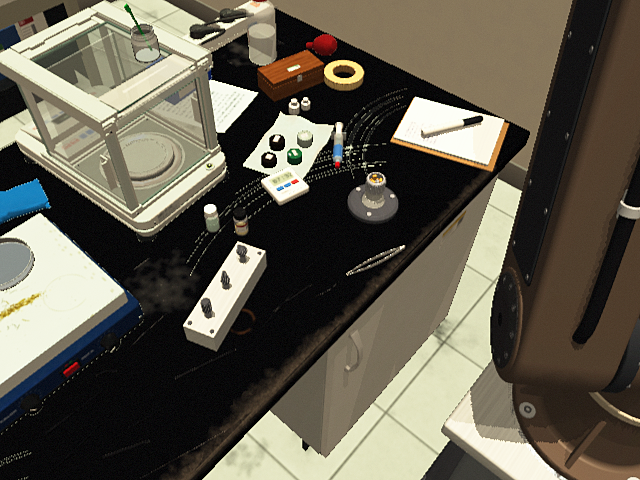

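The top view shows the rack at about (241,233), with burrs at (211,241), (241,232) and (268,222), and the chuck at (406,256). The scene view shows the burrs at (207,308), (228,280) and (242,253), and the chuck nut at (375,185). I'll enlarge both to tell the heads apart.

Run:
```python
from h import *
a=cv2.imread('pics/scene0.png')[235:335,180:280]; b=cv2.imread('pics/top0.png')[200:270,190:295]; c=cv2.imread('pics/top0.png')[225:290,375:440]
r=lambda i:cv2.resize(i,(400,300) if i is b else (390,600) if 0 else (400,int(400*i.shape[0]/i.shape[1])) ,interpolation=cv2.INTER_CUBIC)
m=np.zeros((600,800,3),np.uint8)
A=r(a);m[:400,:400]=A; B=cv2.resize(b,(400,267));m[:267,400:]=B; C=cv2.resize(c,(325,325));m[270:595,400:725]=C
cv2.imwrite('pics/m.png',m)
for n in('top','scene'):
    P=np.load(n+'.npy')
    X=P.reshape(-1,3)
    print(n,'bench z',np.median(X[(abs(X[:,2])<.02)&(abs(X[:,1])<.3)&(X[:,0]<.9)&(X[:,0]>.4)][:,2]))
P=np.load('top.npy')
for u,v in[(211,241),(241,232),(268,222),(200,236),(285,228),(406,256),(222,246),(302,190)]: print(u,v,P[v,u].round(4))
```

```text
top bench z -0.0011248121546980475
scene bench z 0.001565305355867811
211 241 [0.4893 0.2651 0.0771]
241 232 [0.5073 0.2129 0.0647]
268 222 [0.5247 0.1629 0.0714]
200 236 [0.5034 0.2934 0.0386]
285 228 [0.5185 0.1337 0.0374]
406 256 [ 0.4634 -0.0909  0.0548]
222 246 [0.4845 0.2519 0.0376]
302 190 [0.5889 0.1014 0.049 ]
```

View pics/m.png

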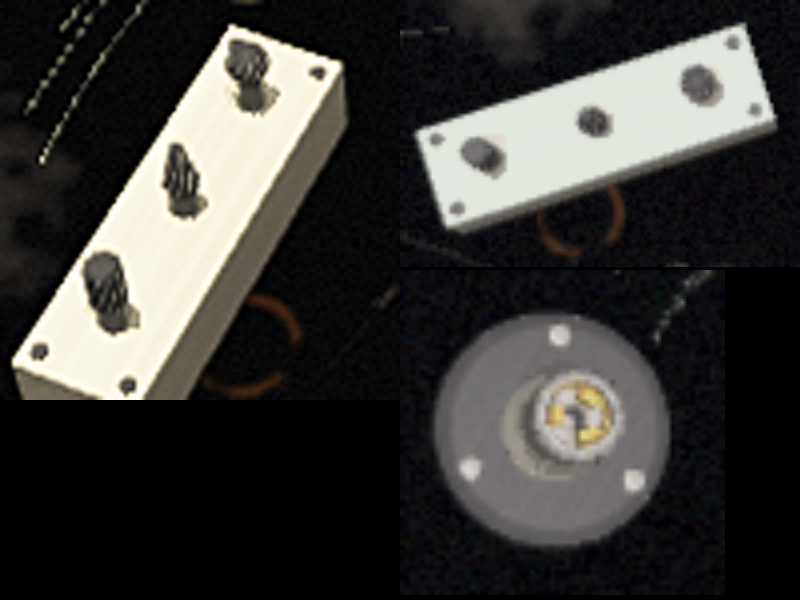

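The cylinder burr is at the left end of the rack (top view pixel 211,241). The cone is in the middle and the ball is on the right. Next I'll refine the geometry and check the heights nearby.

Run:
```python
from h import *
for n in('top','scene'):
    P=np.load(n+'.npy').reshape(-1,3); P=P[(P[:,0]>.4)&(P[:,0]<.6)&(P[:,1]<.35)&(P[:,1]>-.2)]
    m=(abs(P[:,2]-.0385)<.004)&(P[:,1]>.1)
    q=P[m]; r=cv2.minAreaRect((q[:,:2]*1000).astype(np.float32)); print(n,'rack',r,np.median(q[:,2]))
    for c in[(.489,.265),(.507,.213),(.525,.163)]:
        h=P[(np.hypot(P[:,0]-c[0],P[:,1]-c[1])<.02)&(P[:,2]>.058)]; t=h[h[:,2]>np.percentile(h[:,2],90)-.006]
        print(len(h),h[:,2].max().round(4),'allmid',((h.max(0)+h.min(0))/2).round(4),'topmid',((t.max(0)+t.min(0))/2).round(4))
    k=P[(np.hypot(P[:,0]-.465,P[:,1]+.095)<.06)]
    for lo,hi in((.008,.018),(.062,.075)):
        q=k[(k[:,2]>lo)&(k[:,2]<hi)]; print('chuck',lo,len(q),cv2.minEnclosingCircle((q[:,:2]*1000).astype(np.float32)),np.median(q[:,2]))
P=np.load('top.npy').reshape(-1,3); d=P[(P[:,1]>.3)&(P[:,1]<.5)&(P[:,0]>.4)&(P[:,0]<.75)&(P[:,2]>.05)]
print('plate',d.min(0),d.max(0))
o=status.get_obs(); R,p=tool(o); print(R.round(3))
```

```text
top rack ((527.3277587890625, 226.29360961914062), (245.91390991210938, 138.23948669433594), 88.37944793701172) 0.03865025639686248
59 0.0792 allmid [0.4926 0.2688 0.0697] topmid [0.4931 0.2686 0.0757]
36 0.0788 allmid [0.5096 0.2155 0.0684] topmid [0.5104 0.2163 0.0747]
66 0.0719 allmid [0.5277 0.1637 0.0655] topmid [0.5274 0.1634 0.0688]
chuck 0.008 1263 ((466.9109802246094, -96.86857604980469), 45.636356353759766) 0.011655218387242898
chuck 0.062 153 ((466.6433410644531, -96.97484588623047), 16.968233108520508) 0.06603508609175336
scene rack ((527.4161376953125, 219.77352905273438), (120.51019287109375, 249.86964416503906), 5.631938934326172) 0.040915500308278625
146 0.081 allmid [0.4915 0.2689 0.0695] topmid [0.4921 0.2685 0.0771]
89 0.0831 allmid [0.5096 0.216  0.0706] topmid [0.5106 0.216  0.0776]
97 0.075 allmid [0.5263 0.1639 0.0685] topmid [0.5263 0.1639 0.0712]
chuck 0.008 1093 ((466.91546630859375, -96.64205169677734), 46.938323974609375) 0.01408302492277319
chuck 0.062 212 ((467.1666259765625, -96.21890258789062), 18.6117000579834) 0.06720399780210859
plate [0.56605861 0.32150904 0.05002641] [0.7499677  0.49994101 0.10045941]
[[-0.952 -0.308 -0.001]
 [-0.308  0.952  0.001]
 [ 0.     0.002 -1.   ]]
```

```bash
cat >> h.py <<'E'
def to(x,y,z,yaw=None):
    o=status.get_obs(); R,p=tool(o); d=R.T@(np.array([x,y,z])-p)
    print('clk',round(o['clock'],2),'d_tool',d.round(4),'ypr',np.round(o['orientation'],2),'j',np.round(o['joint_pos'],1),'turn',None if yaw is None else round((o['orientation'][2]-yaw+180)%360-180,2))
E
python3 -m pendant '[{"x":-0.41,"y":0.385,"spin":-80,"finger_gap":0.06},{"x":-0.41,"y":0.385,"spin":-80,"finger_gap":0.06},{"x":-0.41,"y":0.385,"spin":-80,"finger_gap":0.06},{"x":-0.41,"y":0.385,"spin":-80,"finger_gap":0.06},{"x":-0.41,"y":0.385,"spin":-80,"finger_gap":0.06},{"x":-0.41,"y":0.385,"spin":-80,"finger_gap":0.06},{"x":-0.41,"y":0.385,"spin":-80,"finger_gap":0.06},{"x":-0.41,"y":0.385,"spin":-80,"finger_gap":0.06}]'; python3 -c "
from h import *
to(.4923,.2687,.15,-72)"
```

```text
clock: 1.1
tool_pos: [0.4497, -0.2024, 0.2516]
orientation: [-180.0, 0.0, -81.8]
force: [1.6, -0.3, 0.7]
opening: 0.0602
gripper_force: 0.0
clk 1.1 d_tool [-0.4603 -0.1091  0.1017] ypr [-179.99    0.    -81.83] j [ -1.4   3.2 -21.7  -0.  -65.1   9.5] turn -9.83
```

```bash
python3 -m pendant '[{"x":-0.46,"y":-0.11,"z":0.1,"spin":-10,"finger_gap":0.06},{"x":-0.46,"y":-0.11,"z":0.1,"spin":-10,"finger_gap":0.06},{"x":-0.46,"y":-0.11,"z":0.1,"spin":-10,"finger_gap":0.06},{"x":-0.46,"y":-0.11,"z":0.1,"spin":-10,"finger_gap":0.06},{"x":-0.46,"y":-0.11,"z":0.1,"spin":-10,"finger_gap":0.06},{"x":-0.46,"y":-0.11,"z":0.1,"spin":-10,"finger_gap":0.06},{"x":-0.46,"y":-0.11,"z":0.1,"spin":-10,"finger_gap":0.06},{"x":-0.46,"y":-0.11,"z":0.1,"spin":-10,"finger_gap":0.06}]'; python3 -c "
from h import *
to(.4923,.2687,.076,-72)
s=snap('wrist'); save(s,'pics/w1.png'); print(s['fovy'],s['cx'],s['cy'],s['T_tool_cam'])
R,p=tool(s['o']); f=240/np.tan(np.radians(s['fovy'])/2)
T=s['T_tool_cam']
for z in (.077,.053):
  X=np.linalg.inv(T)@np.r_[R.T@(np.array([.4923,.2687,z])-p),1]; r=np.hypot(X[0],X[1]); th=np.arctan2(r,X[2]); print(X, s['cx']+f*th*X[0]/r, s['cy']+f*th*X[1]/r)
"
```

```text
clock: 2.1
tool_pos: [0.4944, 0.2687, 0.1507]
orientation: [180.0, -0.0, -72.0]
force: [0.6, -0.4, -0.1]
opening: 0.06
gripper_force: 0.0
clk 2.1 d_tool [-0.0006  0.0019  0.0747] ypr [ 1.7996e+02 -2.0000e-02 -7.2010e+01] j [ 48.5  15.1 -21.4  -0.  -53.5 -30.5] turn -0.01
65.70646984690485 318.37560626007877 236.0939918434612 [[ 5.99551235e-04 -9.68967925e-01 -2.47185763e-01  6.69898317e-02]
 [ 9.99999820e-01  5.84109133e-04  1.35801161e-04  6.26089048e-04]
 [ 1.27964919e-05 -2.47185800e-01  9.68968101e-01 -1.33239510e-01]
 [ 0.00000000e+00  0.00000000e+00  0.00000000e+00  1.00000000e+00]]
[0.00125099 0.01438649 0.21721159 1.        ] 320.51289739823517 260.6730639337652
[0.00123632 0.00846168 0.24046877 1.        ] 320.2855542190222 249.1661403352386
```

View pics/w1.png

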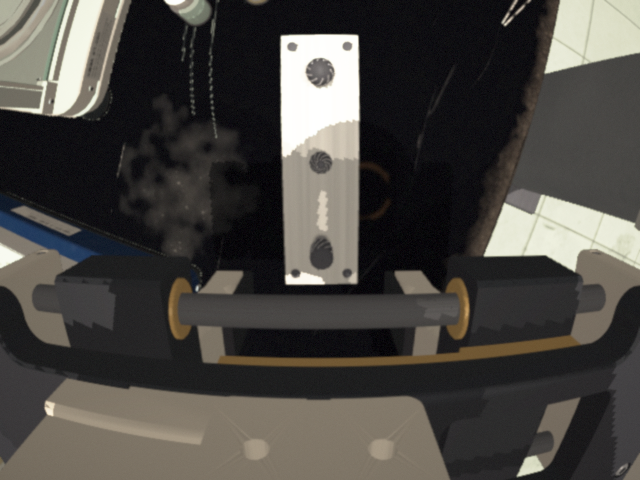

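The wrist view shows the cylindrical head at (321,255), between the open fingers and close to where I predicted it. I'll go down, keeping the fingertips above the rack.

```bash
python3 -m pendant '[{"y":0.0015,"z":0.04,"finger_gap":0.05},{"y":0.0015,"z":0.075,"finger_gap":0.05},{"y":0.0015,"z":0.075,"finger_gap":0.04},{"y":0.0015,"z":0.075,"finger_gap":0.03},{"y":0.0015,"z":0.075,"finger_gap":0.02},{"y":0.0015,"z":0.075,"finger_gap":0.01},{"y":0.0015,"z":0.075,"finger_gap":0},{"y":0.0015,"z":0.075,"finger_gap":0}]'; python3 -m pendant '[{"finger_gap":0},{"finger_gap":0}]'; python3 -c "
from h import *
to(.4923,.2687,.076,-72)"
```

```text
clock: 3.15
tool_pos: [0.4938, 0.2663, 0.0776]
orientation: [-179.9, 0.0, -72.1]
force: [-0.6, -0.4, 7.0]
opening: 0.0131
gripper_force: 30.0
clock: 3.4
tool_pos: [0.4938, 0.2663, 0.0776]
orientation: [-179.9, 0.0, -72.1]
force: [-0.2, 0.3, 6.5]
opening: 0.0133
gripper_force: 30.0
clk 3.4 d_tool [-0.0028  0.0007  0.0016] ypr [-1.7991e+02  3.0000e-02 -7.2060e+01] j [ 48.3  19.9 -26.2   0.  -43.8 -30.4] turn -0.06
```

```bash
python3 -m pendant '[{"z":-0.01,"finger_gap":0},{"z":-0.02,"finger_gap":0},{"z":-0.035,"finger_gap":0},{"z":-0.05,"finger_gap":0},{"z":-0.07,"finger_gap":0},{"z":-0.09,"finger_gap":0},{"z":-0.09,"finger_gap":0},{"z":-0.09,"finger_gap":0}]'; python3 -c "
from h import *
to(.467,-.0967,.18,-72)
s=snap('wrist'); save(s,'pics/w2.png')
s=snap('scene'); save(s,'pics/s2.png',(150,140,420,340),2)"
```

```text
clock: 4.4
tool_pos: [0.493, 0.2657, 0.1664]
orientation: [180.0, 0.0, -72.1]
force: [0.3, -0.4, -0.9]
opening: 0.0131
gripper_force: 30.0
clk 4.4 d_tool [ 0.3369  0.1362 -0.0136] ypr [ 1.7999e+02  1.0000e-02 -7.2090e+01] j [ 48.3  13.9 -20.7  -0.  -55.4 -30.4] turn -0.09
```

View pics/s2.png

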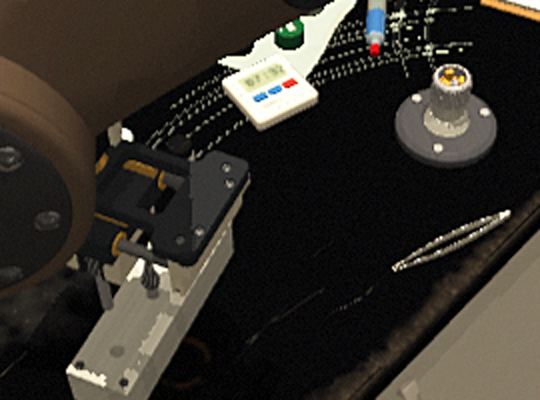

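The burr has left the rack and hangs upright in the fingers (head about (95,265), shank about (107,300) in the crop). The other two are still in place. Now moving over the chuck.

```bash
python3 -m pendant '[{"x":0.03,"y":0.01,"z":-0.014,"finger_gap":0},{"x":0.09,"y":0.036,"z":-0.014,"finger_gap":0},{"x":0.15,"y":0.06,"z":-0.014,"finger_gap":0},{"x":0.21,"y":0.085,"z":-0.014,"finger_gap":0},{"x":0.27,"y":0.11,"z":-0.014,"finger_gap":0},{"x":0.32,"y":0.13,"z":-0.014,"finger_gap":0},{"x":0.337,"y":0.136,"z":-0.014,"finger_gap":0},{"x":0.337,"y":0.136,"z":-0.014,"finger_gap":0}]'
python3 - <<'E'
from h import *
to(.467,-.0967,.18,-72)
w=snap('wrist'); save(w,'pics/w3.png',(220,130,420,280),4)
s=snap('scene'); save(s,'pics/s3.png',(310,80,450,230),4)
R,p=tool(w['o'])
f=240/np.tan(np.radians(w['fovy'])/2); Ti=np.linalg.inv(w['T_tool_cam'])
def pj(x):
    X=Ti@np.r_[x,1]; r=np.hypot(X[0],X[1]); a=f*np.arctan2(r,X[2])/r; u,v=w['cx']+a*X[0],w['cy']+a*X[1]; return ((u-220)*4+1.5).round(1),((v-130)*4+1.5).round(1)
print('tip',pj([0,0,.0696]),'shank z+.03',pj([0,0,.04]))
for n,q in(('mouth',(.467,-.0967,.068)),('base',(.467,-.0967,.013))): print(n,pj(R.T@(np.array(q)-p)))
fs=240/np.tan(np.radians(s['fovy'])/2)
def ps(q):
    X=s['R']@q+s['t']; return (((s['cx']+fs*X[0]/X[2])-310)*4+1.5).round(1),(((s['cy']+fs*X[1]/X[2])-80)*4+1.5).round(1)
print('scene tip',ps(p+R@[0,0,.0696]),'shank top',ps(p+R@[0,0,.0246]),'mouth',ps(np.array([.467,-.0967,.068])))
C=cloud(s).reshape(-1,3); 
for z in(.113,.118,.123,.128):
    q=C[(np.hypot(*(C[:,:2]-p[:2]).T)<.015)&(abs(C[:,2]-z)<.0025)]; print(z,len(q),q.mean(0).round(4) if len(q) else '',p.round(4))
E
```

```text
clock: 5.5
tool_pos: [0.467, -0.098, 0.1799]
orientation: [179.9, 0.0, -72.2]
force: [1.0, 1.3, -0.7]
opening: 0.0127
gripper_force: 30.0
clk 5.5 d_tool [-0.0013 -0.0005 -0.0001] ypr [ 1.7992e+02  1.0000e-02 -7.2250e+01] j [ 11.8   5.4 -29.4  -0.  -55.3   5.9] turn -0.25
tip (np.float64(390.4), np.float64(528.8)) shank z+.03 (np.float64(389.7), np.float64(603.1))
mouth (np.float64(387.6), np.float64(458.1))
base (np.float64(388.5), np.float64(386.8))
scene tip (np.float64(275.6), np.float64(321.1)) shank top (np.float64(287.1), np.float64(237.6)) mouth (np.float64(263.3), np.float64(395.7))
0.113 4 [ 0.4648 -0.0924  0.1147] [ 0.467  -0.098   0.1799]
0.118 12 [ 0.4651 -0.0926  0.1179] [ 0.467  -0.098   0.1799]
0.123 10 [ 0.4655 -0.0924  0.123 ] [ 0.467  -0.098   0.1799]
0.128 15 [ 0.4649 -0.0935  0.128 ] [ 0.467  -0.098   0.1799]
```

View pics/w3.png

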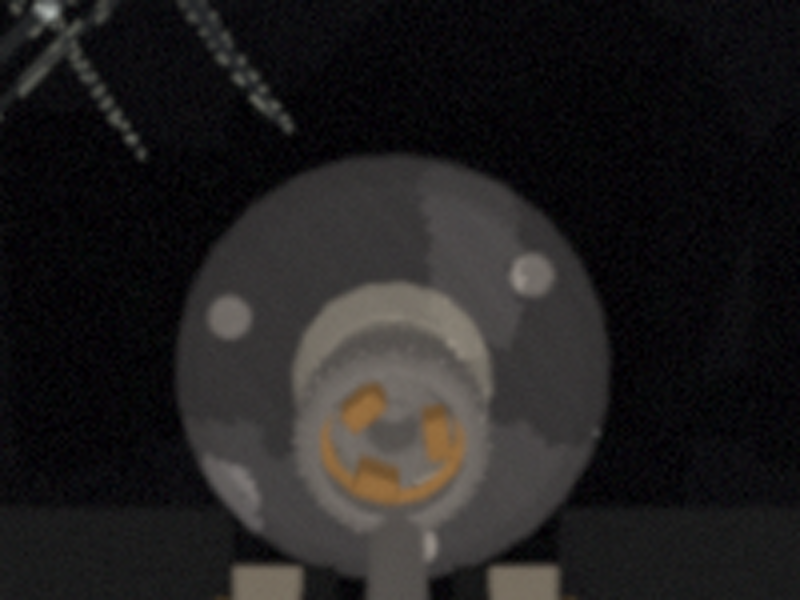

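View pics/s3.png

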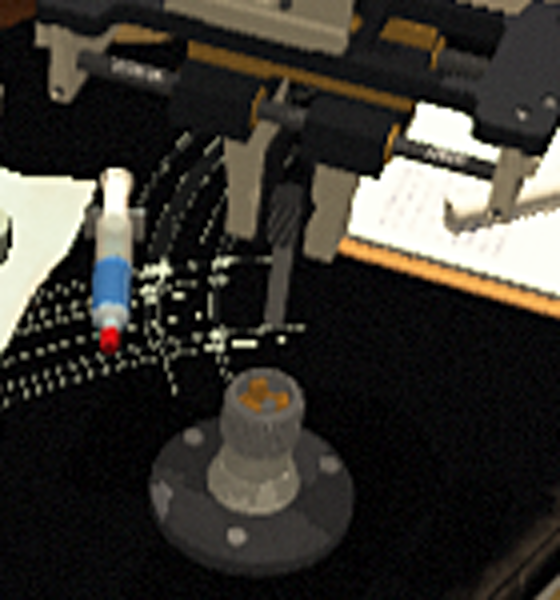

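The wrist crop shows the shank tip at about (398,540), the nut mouth at about (394,435) and the base centre at about (393,366). The scene crop shows the tip at (273,324) and the mouth at (264,393). I'll work out the tip-to-mouth offset from both cameras.

```bash
cat >> h.py <<'E'
def wray(w,u,v,z):
    f=240/np.tan(np.radians(w['fovy'])/2); dx,dy=u-w['cx'],v-w['cy']; r=np.hypot(dx,dy); th=r/f
    d=np.array([np.sin(th)*dx/r,np.sin(th)*dy/r,np.cos(th)]); T=w['T_tool_cam']; d=T[:3,:3]@d; c=T[:3,3]
    return c+d*(z-c[2])/d[2]
E
python3 - <<'E'
from h import *
w=snap('wrist'); zt=w['o']['tool_pos'][2]
c=lambda x,y:((x-1.5)/4+220,(y-1.5)/4+130)
for n,q,z in(('tipfar',(398,517),.0696),('tipc',(398,541),.0696),('mouth',(394,436),zt-.068),('nut l',(300,440),zt-.067),('nut r',(489,440),zt-.067),('nut bottom',(394,527),zt-.067),('base',(393,366),zt-.013),('baset',(393,155),zt-.013),('baseb',(393,578),zt-.013)):
    print(n,(wray(w,*c(*q),z)*1000).round(1))
s=snap('scene'); C=cloud(s).reshape(-1,3); p=w['o']['tool_pos']
q=C[(np.hypot(*(C[:,:2]-p[:2]).T)<.012)&(C[:,2]>.105)&(C[:,2]<.135)]
cam=-s['R'].T@s['t']; d=(cam-p)[:2]; d/=np.linalg.norm(d)
print('shank axis scene', q.mean(0)[:2]-d*.0033, q.std(0),len(q), 'tcp',p)
z=w['z_map']; # wrist depth on nut top / base
f=240/np.tan(np.radians(w['fovy'])/2); v,u=np.mgrid[:480,:640]; dx,dy=u-w['cx'],v-w['cy']; r=np.hypot(dx,dy)+1e-9; th=r/f
P=np.stack([np.tan(th)*dx/r*z,np.tan(th)*dy/r*z,z],-1)@w['T_tool_cam'][:3,:3].T+w['T_tool_cam'][:3,3]
P=P[z>0]; 
for n,lo,hi in(('nut',zt-.071,zt-.064),('base',zt-.016,zt-.010)):
    a=P[(P[:,2]>lo)&(P[:,2]<hi)&(np.hypot(P[:,0],P[:,1])<.07)]; print(n,len(a),cv2.minEnclosingCircle((a[:,:2]*1000).astype(np.float32)) if len(a) else '')
a=P[(P[:,2]>.05)&(P[:,2]<.075)&(np.hypot(P[:,0],P[:,1])<.012)]; print('shank pts',len(a),a.min(0) if len(a) else '',a.max(0) if len(a) else '')
E
```

```text
tipfar [ 1.8  1.1 69.6]
tipc [-1.9  1.1 69.6]
mouth [  2.6   0.5 112.1]
nut l [  1.6 -15.7 113.1]
nut r [  1.6  16.8 113.1]
nut bottom [-14.1   0.5 113.1]
base [  3.1   0.2 167.1]
baset [ 46.7   0.2 167.1]
baseb [-43.4   0.3 167.1]
shank axis scene [ 0.46758973 -0.09500262] [0.00201466 0.00175636 0.00645236] 49 tcp [ 0.46740967 -0.09652456  0.18014083]
nut 947 ((1.989741563796997, 1.3173376321792603), 17.48700714111328)
base 5849 ((1.8075294494628906, 0.929772138595581), 45.42472839355469)
shank pts 159 [-0.00092146 -0.0029886   0.05001447] [0.00278315 0.00501474 0.06879361]
```

```bash
python3 -m pendant '[{"x":0.0027,"y":0.0003,"z":0.01,"finger_gap":0},{"x":0.0027,"y":0.0003,"z":0.02,"finger_gap":0},{"x":0.0027,"y":0.0003,"z":0.03,"finger_gap":0},{"x":0.0027,"y":0.0003,"z":0.036,"finger_gap":0},{"x":0.0027,"y":0.0003,"z":0.038,"finger_gap":0},{"x":0.0027,"y":0.0003,"z":0.038,"finger_gap":0}]'
python3 - <<'E'
from h import *
w=snap('wrist'); save(w,'pics/w4.png',(270,210,370,285),8); zt=w['o']['tool_pos'][2]
z=w['z_map']; np.save('w4.npy',z); f=240/np.tan(np.radians(w['fovy'])/2); v,u=np.mgrid[:480,:640]; dx,dy=u-w['cx'],v-w['cy']; r=np.hypot(dx,dy)+1e-9; th=r/f
P=np.stack([np.tan(th)*dx/r*z,np.tan(th)*dy/r*z,z],-1)@w['T_tool_cam'][:3,:3].T+w['T_tool_cam'][:3,3]
P=P[z>0]
for n,lo,hi in(('nut',zt-.070,zt-.065),('base',zt-.016,zt-.010)):
    a=P[(P[:,2]>lo)&(P[:,2]<hi)&(np.hypot(P[:,0],P[:,1])<.07)]; print(n,len(a),a.min(0),a.max(0),cv2.minEnclosingCircle((a[:,:2]*1000).astype(np.float32)))
a=P[(P[:,2]>.05)&(P[:,2]<.068)&(np.hypot(P[:,0],P[:,1])<.012)]; print('shank pts',len(a),a.min(0),a.max(0))
s=snap('scene'); save(s,'pics/s4.png',(340,130,410,205),8)
print(w['o']['tool_pos'],w['o']['force'])
E
```

```text
clock: 6.45
tool_pos: [0.4682, -0.0993, 0.1425]
orientation: [180.0, -0.0, -72.1]
force: [0.5, 0.3, -1.1]
opening: 0.0131
gripper_force: 30.0
nut 971 [-0.01667266 -0.01515458  0.0727148 ] [0.01574545 0.01772791 0.07754153] ((-0.7828028798103333, 0.8476057648658752), 16.972753524780273)
base 6231 [-0.0439195  -0.04431323  0.12654697] [0.04361184 0.04577949 0.13254434] ((-0.2648678123950958, 0.6914376616477966), 45.266815185546875)
shank pts 153 [-0.00085369 -0.00292984  0.05003603] [0.0027388  0.0050015  0.06795254]
[ 0.46820442 -0.09928357  0.14254658] [ 0.5259703   0.25740355 -1.07242479]
```

View pics/w4.png

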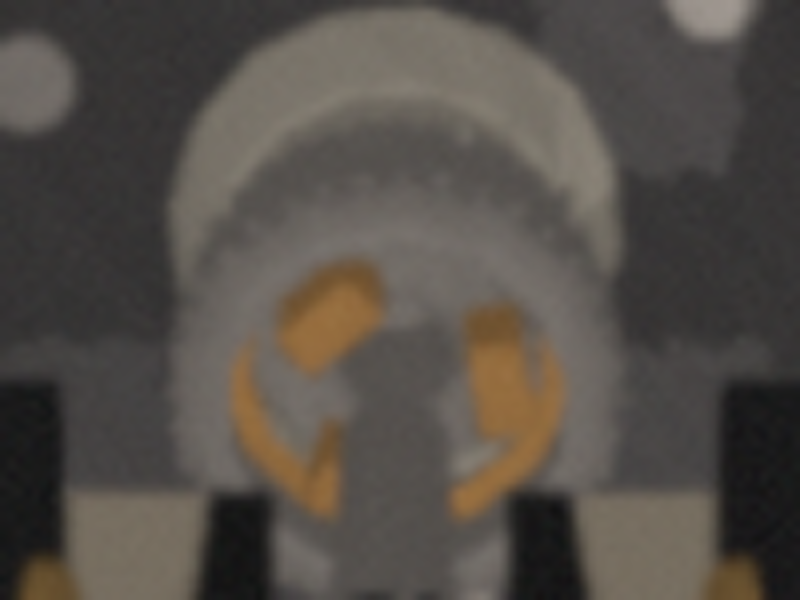

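View pics/s4.png

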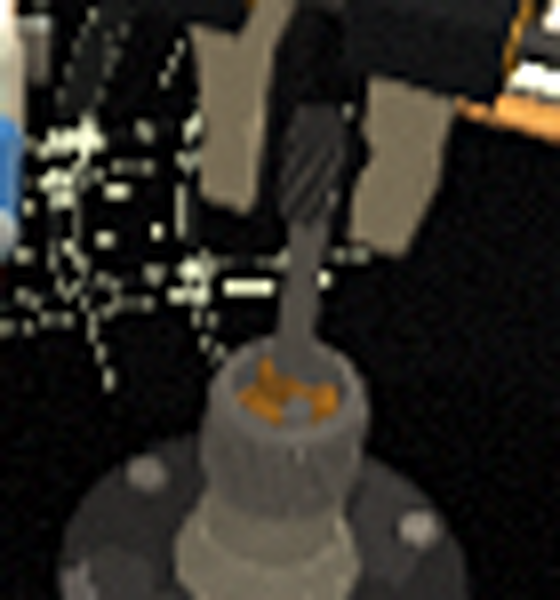

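The wrist crop shows the tip over the open bore, which is at about (400,370), with the jaws clear on both sides. In the scene crop the mouth is at about (288,388) and the shank enters from behind it. I'll check by fitting both in the scene image.

Run:
```python
from h import *
s=snap('scene'); w=snap('wrist'); p=np.array(w['o']['tool_pos']); R,_=tool(w['o'])
fs=240/np.tan(np.radians(s['fovy'])/2)
def ps(q):
    X=s['R']@q+s['t']; return (((s['cx']+fs*X[0]/X[2])-340)*8+3.5).round(0),(((s['cy']+fs*X[1]/X[2])-130)*8+3.5).round(0)
for dx in(-.0025,-.0012,0):
  print(dx,'tip',ps(p+R@[dx,.001,.0696]),'neck',ps(p+R@[dx,.001,.0246]))
c=np.array([.467,-.0967,.068])
print('mouth',ps(c),'rim',[ps(c+[.0115*np.cos(a),.0115*np.sin(a),0]) for a in np.arange(0,6.28,np.pi/4)])
C=cloud(s).reshape(-1,3); cam=-s['R'].T@s['t']; d=(cam-p)[:2]; d/=np.linalg.norm(d)
q=C[(np.hypot(*(C[:,:2]-p[:2]).T)<.012)&(C[:,2]>.08)&(C[:,2]<.112)]
ax=np.median(q,0)[:2]-d*.0033; print('shank scene',ax,'tool rel',R.T@np.r_[ax-p[:2],0]*1000,len(q))
k=C[np.hypot(C[:,0]-.467,C[:,1]+.0967)<.06]; a=k[(k[:,2]>.008)&(k[:,2]<.018)]; b=k[(k[:,2]>.063)&(k[:,2]<.0725)]
for a in(a,b):
  a=a[:,:2]; print('chuck',cv2.minEnclosingCircle((a*1000).astype(np.float32)))
```

```text
-0.0025 tip (np.float64(292.0), np.float64(374.0)) neck (np.float64(314.0), np.float64(217.0))
-0.0012 tip (np.float64(294.0), np.float64(370.0)) neck (np.float64(316.0), np.float64(213.0))
0 tip (np.float64(296.0), np.float64(366.0)) neck (np.float64(318.0), np.float64(209.0))
mouth (np.float64(287.0), np.float64(392.0)) rim [(np.float64(244.0), np.float64(367.0)), (np.float64(234.0), np.float64(394.0)), (np.float64(254.0), np.float64(420.0)), (np.float64(295.0), np.float64(430.0)), (np.float64(330.0), np.float64(418.0)), (np.float64(340.0), np.float64(390.0)), (np.float64(320.0), np.float64(364.0)), (np.float64(280.0), np.float64(354.0))]
shank scene [ 0.46758036 -0.09779767] tool rel [-1.63000586e+00  2.97498950e-01 -3.85862670e-04] 66
chuck ((466.7552185058594, -97.04048156738281), 46.64714050292969)
chuck ((467.3140869140625, -96.02012634277344), 18.020296096801758)
```

Run:
```python
from h import *
w=snap('wrist'); zt=w['o']['tool_pos'][2]; print(zt)
c=lambda x,y:((x-3.5)/8+270,(y-3.5)/8+210)
for n,q,z in(('boretop',(400,318),zt-.054),('boreL',(345,370),zt-.054),('boreR',(455,370),zt-.054),('tipfar',(400,394),.0686),('shL',(350,440),.066),('shR',(446,440),.066),('ring L',(230,370),zt-.060),('ring R',(566,370),zt-.06),('nut L',(172,370),zt-.067),('nut R',(620,370),zt-.067)):
    print(n,(wray(w,*c(*q),z)*1000).round(1))
g=w['frame'].mean(2); print(g[245:266,318:322].mean(1).round(0)); print(g[252:256,308:333].mean(0).round(0))
```

```text
0.14287184970321404
boretop [ 1.8  1.4 88.9]
boreL [-2.4 -2.9 88.9]
boreR [-2.4  5.7 88.9]
tipfar [ 2.1  1.3 68.6]
shL [-0.5 -2.2 66. ]
shR [-0.4  4.6 66. ]
ring L [ -0.6 -11.6  82.9]
ring R [-0.5 14.  82.9]
nut L [  1.6 -15.5  75.9]
nut R [ 1.6 17.6 75.9]
[104. 101. 100. 104. 104.  98.  88.  82.  82.  82.  82.  82.  83.  82.
  81.  80.  80.  80.  80.  80.  81.]
[106. 106. 106. 103.  98.  91.  87.  83.  82.  80.  82.  82.  82.  83.
  83.  82.  81.  81.  83.  87.  90.  94.  97.  99.  99.]
```

Run:
```python
from h import *
w=snap('wrist'); z=w['z_map']; zt=w['o']['tool_pos'][2]; print(w['o']['tool_pos'])
f=240/np.tan(np.radians(w['fovy'])/2); v,u=np.mgrid[:480,:640]; dx,dy=u-w['cx'],v-w['cy']; r=np.hypot(dx,dy)+1e-9; th=r/f
P=np.stack([np.tan(th)*dx/r*z,np.tan(th)*dy/r*z,z],-1)@w['T_tool_cam'][:3,:3].T+w['T_tool_cam'][:3,3]
for c in(317,320,323):
  print(c)
  for v in range(228,264,1):
    q=P[v,c]*1000; print(v,q[0].round(1),q[1].round(1),'h',(zt*1000-q[2]).round(1),end=' | ')
  print()
```

```text
[ 0.46826556 -0.09927065  0.14281775]
317
228 14.8 -0.2 h 51.1 | 229 15.0 -0.2 h 54.7 | 230 14.9 -0.2 h 56.9 | 231 15.0 -0.2 h 59.8 | 232 15.2 -0.2 h 63.2 | 233 15.2 -0.1 h 65.6 | 234 14.6 -0.1 h 65.9 | 235 14.2 -0.1 h 66.5 | 236 13.8 -0.1 h 67.4 | 237 13.4 -0.1 h 68.0 | 238 12.7 -0.1 h 67.7 | 239 12.2 -0.1 h 68.0 | 240 11.8 -0.1 h 68.7 | 241 11.0 -0.1 h 68.2 | 242 6.6 -0.2 h 54.3 | 243 6.7 -0.2 h 56.9 | 244 7.0 -0.2 h 60.2 | 245 6.9 -0.2 h 62.0 | 246 6.1 -0.2 h 61.6 | 247 6.1 -0.2 h 63.8 | 248 6.0 -0.2 h 65.6 | 249 5.7 -0.1 h 66.5 | 250 5.5 -0.1 h 67.9 | 251 -5.8 -0.3 h 32.1 | 252 -5.9 -0.3 h 34.1 | 253 -5.6 -0.3 h 37.5 | 254 -5.5 -0.2 h 39.9 | 255 -5.4 -0.2 h 42.7 | 256 -6.2 -0.2 h 42.3 | 257 -6.0 -0.2 h 45.1 | 258 -5.9 -0.2 h 47.5 | 259 -5.8 -0.2 h 50.1 | 260 2.2 -0.1 h 76.6 | 261 2.2 -0.1 h 78.5 | 262 1.7 -0.1 h 78.8 | 263 1.8 -0.1 h 80.7 | 
320
228 16.0 1.6 h 56.3 | 229 15.9 1.6 h 58.6 | 230 16.1 1.6 h 61.9 | 231 15.9 1.6 h 63.6 | 232 15.6 1.6 h 65.0 | 233 15.1 1.6 h 65.4 | 234 14.8 1.6 h 66.5 | 235 14.5 1.6 h 67.9 | 236 14.0 1.6 h 68.1 | 237 13.4 1.6 h 68.2 | 238 12.6 1.6 h 67.
[... 629 characters left out ...]
59.7 | 232 15.3 3.4 h 63.5 | 233 14.9 3.4 h 64.6 | 234 14.5 3.4 h 65.3 | 235 14.4 3.3 h 67.5 | 236 13.5 3.4 h 66.1 | 237 13.3 3.3 h 67.6 | 238 12.8 3.3 h 68.1 | 239 12.0 3.3 h 67.5 | 240 11.7 3.3 h 68.6 | 241 11.2 3.3 h 68.8 | 242 6.8 3.5 h 54.7 | 243 6.1 3.5 h 54.5 | 244 5.4 3.5 h 54.3 | 245 4.9 3.5 h 54.8 | 246 3.9 3.5 h 53.7 | 247 3.2 3.5 h 53.5 | 248 2.5 3.5 h 53.3 | 249 -4.7 3.8 h 31.0 | 250 -5.1 3.8 h 32.0 | 251 -5.0 3.8 h 34.6 | 252 -5.1 3.8 h 36.7 | 253 -5.1 3.7 h 39.1 | 254 -4.8 3.7 h 42.2 | 255 -4.5 3.7 h 45.4 | 256 -5.4 3.7 h 44.7 | 257 -5.1 3.6 h 47.9 | 258 -5.5 3.6 h 48.9 | 259 -5.3 3.6 h 51.4 | 260 -5.4 3.6 h 53.1 | 261 1.2 3.3 h 75.2 | 262 1.3 3.3 h 77.5 | 263 1.1 3.2 h 78.7 |
```

The wrist depth puts the bore axis at tool x −1.2, y about 1.2 mm, and the shank at −1.7, y 1.1 mm. A 0.5 mm shift should line them up, so I'll lower slowly and watch the force.

```bash
python3 -m pendant '[{"x":0.0005,"finger_gap":0},{"x":0.0005,"z":0.004,"finger_gap":0},{"x":0.0005,"z":0.008,"finger_gap":0},{"x":0.0005,"z":0.012,"finger_gap":0},{"x":0.0005,"z":0.015,"finger_gap":0},{"x":0.0005,"z":0.017,"finger_gap":0}]'; python3 -m pendant '[{"z":0.001,"finger_gap":0},{"z":0.002,"finger_gap":0},{"z":0.003,"finger_gap":0},{"z":0.004,"finger_gap":0}]'; python3 -c "
from h import *
o=status.get_obs(); print(o['tool_pos'],o['force'],o['moment'])"
```

```text
clock: 7.5
tool_pos: [0.4682, -0.0997, 0.1253]
orientation: [180.0, 0.0, -72.1]
force: [-1.0, 0.1, -1.6]
opening: 0.0129
gripper_force: 30.0
clock: 8.0
tool_pos: [0.4683, -0.0997, 0.1216]
orientation: [-180.0, 0.0, -72.1]
force: [1.4, 1.1, -0.1]
opening: 0.0131
gripper_force: 30.0
[ 0.46832079 -0.09971701  0.12155775] [ 1.40076511  1.05490298 -0.12569724] [-0.0114357   0.11983108  0.01757499]
```

```bash
python3 -m pendant '[{"z":0.001,"finger_gap":0},{"z":0.002,"finger_gap":0},{"z":0.0035,"finger_gap":0},{"z":0.005,"finger_gap":0}]'; python3 -m pendant '[{"z":0.0015,"finger_gap":0},{"z":0.003,"finger_gap":0},{"z":0.0045,"finger_gap":0},{"z":0.006,"finger_gap":0}]'; python3 -c "
from h import *
o=status.get_obs(); print(o['tool_pos'],o['force'],o['moment'])"
```

```text
clock: 8.5
tool_pos: [0.4683, -0.0997, 0.1165]
orientation: [180.0, 0.0, -72.1]
force: [-0.2, 0.3, -1.2]
opening: 0.0129
gripper_force: 30.0
clock: 9.0
tool_pos: [0.4683, -0.0997, 0.1105]
orientation: [-180.0, -0.0, -72.1]
force: [0.1, 0.3, -0.1]
opening: 0.0129
gripper_force: 30.0
[ 0.46829485 -0.09974236  0.11046938] [ 0.05465482  0.25240431 -0.06899887] [-0.00838054  0.14905936 -0.02541826]
```

It's in the bore with no resistance. About 11 mm is left to the stop.

```bash
python3 -m pendant '[{"z":0.002,"finger_gap":0},{"z":0.004,"finger_gap":0},{"z":0.006,"finger_gap":0},{"z":0.007,"finger_gap":0},{"z":0.008,"finger_gap":0}]'; python3 -m pendant '[{"z":0.0005,"finger_gap":0},{"z":0.001,"finger_gap":0},{"z":0.0015,"finger_gap":0},{"z":0.002,"finger_gap":0}]'; python3 -m pendant '[{"z":0.0004,"finger_gap":0},{"z":0.0008,"finger_gap":0}]'
```

```text
clock: 9.62
tool_pos: [0.4683, -0.0997, 0.1025]
orientation: [-180.0, 0.0, -72.1]
force: [1.3, -0.2, -0.2]
opening: 0.0133
gripper_force: 30.0
clock: 10.12
tool_pos: [0.4683, -0.0997, 0.1006]
orientation: [-180.0, -0.0, -72.1]
force: [-0.0, 0.3, -0.7]
opening: 0.0132
gripper_force: 30.0
clock: 10.38
tool_pos: [0.4683, -0.0997, 0.0997]
orientation: [-180.0, -0.0, -72.1]
force: [0.2, 1.0, -0.6]
opening: 0.0128
gripper_force: 30.0
```

```bash
for i in 1; do python3 -m pendant '[{"z":0.0003,"finger_gap":0},{"z":0.0006,"finger_gap":0}]'; done; python3 -m pendant '[{"z":0.0003,"finger_gap":0},{"z":0.0005,"finger_gap":0}]' | sed -n '1,2p;4p'
```

```text
clock: 10.62
tool_pos: [0.4686, -0.0998, 0.0996]
orientation: [-180.0, -0.0, -72.1]
force: [-1.0, -0.5, 6.1]
opening: 0.013
gripper_force: 30.0
clock: 10.88
tool_pos: [0.4688, -0.0998, 0.0995]
force: [-2.2, -0.5, 9.2]
```

```bash
python3 -m pendant '[{"z":0.0003,"finger_gap":0},{"z":0.0005,"finger_gap":0}]' | sed -n '1,2p;4p'
```

```text
clock: 11.12
tool_pos: [0.469, -0.0999, 0.0994]
force: [-2.4, -0.4, 14.2]
```

The shank bottomed at the expected height: contact force rose from TCP 0.0996, which puts the tip at about 30 mm. I'll relax the push, release, and look before going down over the nut.

```bash
python3 -m pendant '[{"z":-0.0012,"finger_gap":0},{"z":-0.0012,"finger_gap":0}]'; python3 -m pendant '[{"finger_gap":0.02},{"finger_gap":0.03},{"x":-0.0017,"finger_gap":0.06},{"x":-0.0017,"finger_gap":0.06},{"x":-0.0017,"finger_gap":0.06}]'
python3 - <<'E'
from h import *
to(.467,-.0967,.066)
s=snap('scene'); save(s,'pics/s5.png',(330,110,430,210),6)
C=cloud(s).reshape(-1,3);k=C[(np.hypot(C[:,0]-.467,C[:,1]+.0967)<.012)&(C[:,2]>.07)]; print(np.percentile(k[:,2],[50,90,98,100]),len(k))
E
```

```text
clock: 11.38
tool_pos: [0.4685, -0.0997, 0.0996]
orientation: [-180.0, -0.0, -72.1]
force: [0.2, -0.4, 3.8]
opening: 0.0134
gripper_force: 30.0
clock: 12.0
tool_pos: [0.4678, -0.0981, 0.0993]
orientation: [180.0, -0.0, -72.1]
force: [1.0, 0.2, -0.4]
opening: 0.0546
gripper_force: 0.0
clk 12.0 d_tool [-0.0016  0.0003  0.0333] ypr [180.    -0.   -72.07] j [ 11.8  11.4 -35.1   0.  -43.5   6.1] turn None
[0.09221816 0.10079382 0.1023931  0.10320533] 125
```

View pics/s5.png

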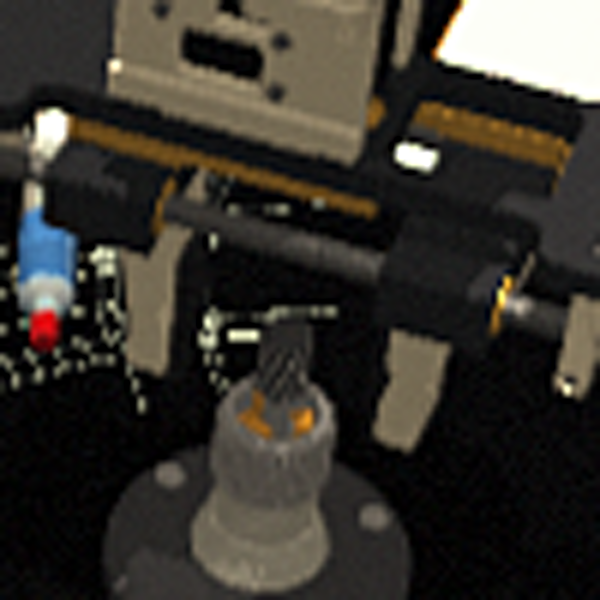

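The burr is seated upright, with its head just above the nut at about (285,365). The open fingers straddle it. Now I'll go down and grip the nut.

```bash
python3 -m pendant '[{"z":0.01,"finger_gap":0.06},{"z":0.02,"finger_gap":0.06},{"z":0.03,"finger_gap":0.06},{"z":0.0335,"finger_gap":0.06},{"z":0.0335,"finger_gap":0.045},{"z":0.0335,"finger_gap":0.02},{"z":0.0335,"finger_gap":0.02},{"z":0.0335,"finger_gap":0.02}]';python3 -m pendant '[{"finger_gap":0.02},{"finger_gap":0.02}]'; python3 -c "
from h import *
o=status.get_obs(); print(o['tool_pos'],o['force'],o['moment'])"
```

```text
clock: 13.05
tool_pos: [0.4675, -0.0982, 0.0661]
orientation: [180.0, 0.0, -72.1]
force: [-1.3, -0.5, 3.1]
opening: 0.0318
gripper_force: 30.0
clock: 13.3
tool_pos: [0.4675, -0.0982, 0.0661]
orientation: [180.0, 0.0, -72.1]
force: [-2.9, -0.4, 4.9]
opening: 0.0319
gripper_force: 30.0
[ 0.46746004 -0.0982264   0.06609104] [-2.92281474 -0.44391395  4.90141214] [-0.12129305  1.22097651 -0.19229386]
```

```bash
cat > m.py <<'E'
from h import *
o=status.get_obs(); print('clk',round(o['clock'],2),'yaw',round(o['orientation'][2],2),'M',np.round(o['moment'],3),'F',np.round(o['force'],1),'op',round(o['opening'],4))
E
python3 -m pendant '[{"spin":2,"finger_gap":0.02},{"spin":4,"finger_gap":0.02}]' >/dev/null; python3 m.py; python3 -m pendant '[{"spin":2,"finger_gap":0.02},{"spin":4,"finger_gap":0.02}]'>/dev/null; python3 m.py
python3 -m pendant '[{"spin":2,"finger_gap":0.02},{"spin":4,"finger_gap":0.02}]' >/dev/null; python3 m.py; python3 -m pendant '[{"spin":2,"finger_gap":0.02},{"spin":4,"finger_gap":0.02}]'>/dev/null; python3 m.py
```

```text
clk 13.55 yaw -76.1 M [-0.082  1.367  0.307] F [-3.3 -0.6  6.9] op 0.0319
clk 13.8 yaw -80.09 M [-0.091  1.466  0.293] F [-2.9  0.3  5.2] op 0.0322
clk 14.05 yaw -84.1 M [-0.032  1.537  0.313] F [-3.4 -0.   6.4] op 0.0323
clk 14.3 yaw -88.1 M [-0.03   1.623  0.365] F [-3.7  0.2  7.1] op 0.0317
```

```bash
python3 -m pendant '[{"spin":2,"finger_gap":0.02},{"spin":4,"finger_gap":0.02}]' >/dev/null; python3 m.py; python3 -m pendant '[{"spin":2,"finger_gap":0.02},{"spin":4,"finger_gap":0.02}]'>/dev/null; python3 m.py
python3 -m pendant '[{"spin":2,"finger_gap":0.02},{"spin":4,"finger_gap":0.02}]' >/dev/null; python3 m.py
```

```text
clk 14.55 yaw -92.1 M [0.095 1.651 0.253] F [-4.2  0.2  5.5] op 0.0322
clk 14.8 yaw -96.1 M [0.081 1.744 0.33 ] F [-4.8  0.8  7.2] op 0.0322
clk 15.05 yaw -100.1 M [0.137 1.802 0.336] F [-5.3  1.3  7.5] op 0.0323
```

```bash
python3 -m pendant '[{"spin":2,"finger_gap":0.02},{"spin":4,"finger_gap":0.02}]' >/dev/null; python3 m.py; python3 -m pendant '[{"spin":2,"finger_gap":0.02},{"spin":4,"finger_gap":0.02}]'>/dev/null; python3 m.py
```

```text
clk 15.3 yaw -104.1 M [0.263 1.816 0.31 ] F [-5.5  0.1  8.1] op 0.0318
clk 15.55 yaw -108.11 M [0.354 1.977 0.317] F [-5.7  0.3  8.3] op 0.0321
```

```bash
python3 -m pendant '[{"spin":2,"finger_gap":0.02},{"spin":4,"finger_gap":0.02}]' >/dev/null; python3 m.py; python3 -m pendant '[{"spin":2,"finger_gap":0.02},{"spin":4,"finger_gap":0.02}]'>/dev/null; python3 m.py
```

```text
clk 15.8 yaw -112.1 M [0.435 2.022 0.379] F [-6.   0.7  8.9] op 0.0322
clk 16.05 yaw -116.1 M [0.536 2.101 0.374] F [-5.8  1.1  8.6] op 0.0322
```

```bash
python3 -m pendant '[{"spin":1,"finger_gap":0.02},{"spin":2,"finger_gap":0.02}]' >/dev/null; python3 m.py; python3 -m pendant '[{"spin":1,"finger_gap":0.02},{"spin":2,"finger_gap":0.02}]'>/dev/null; python3 m.py
```

```text
clk 16.3 yaw -118.06 M [0.623 2.2   0.369] F [-5.7  1.5  8.4] op 0.0322
clk 16.55 yaw -120.06 M [0.695 2.286 0.459] F [-5.9  1.9  8.9] op 0.0317
```

```bash
python3 -m pendant '[{"spin":1,"finger_gap":0.02},{"spin":2,"finger_gap":0.02}]' >/dev/null; python3 m.py; python3 -m pendant '[{"spin":1,"finger_gap":0.02},{"spin":2,"finger_gap":0.02}]'>/dev/null; python3 m.py
```

```text
clk 16.8 yaw -122.06 M [0.745 2.268 0.469] F [-6.7  1.8  8.9] op 0.032
clk 17.05 yaw -124.05 M [0.815 2.268 0.478] F [-5.6  1.7  9.4] op 0.032
```

The torque has risen about 0.16–0.19 N m over the free level of about 0.31, which is mid-range snug. I'll release and lift clear.

```bash
python3 -m pendant '[{"finger_gap":0.05},{"finger_gap":0.06},{"finger_gap":0.06},{"z":-0.02,"finger_gap":0.06},{"z":-0.06,"finger_gap":0.06},{"z":-0.1,"finger_gap":0.06},{"z":-0.13,"finger_gap":0.06},{"z":-0.13,"finger_gap":0.06}]'
python3 - <<'E'
from h import *
s=snap('scene'); C=cloud(s).reshape(-1,3);k=C[(np.hypot(C[:,0]-.467,C[:,1]+.0967)<.012)&(C[:,2]>.07)]; print(np.percentile(k[:,2],[50,90,98,100]),len(k))
w=snap('wrist'); a=cv2.resize(s['frame'][110:210,330:430],(400,400),interpolation=cv2.INTER_CUBIC); b=cv2.resize(w['frame'][180:280,270:370],(400,400),interpolation=cv2.INTER_CUBIC)
cv2.imwrite('pics/f.png',np.hstack([a,b])[:,:,::-1]); print(w['o']['tool_pos'],w['o']['force'])
E
```

```text
clock: 18.05
tool_pos: [0.4693, -0.098, 0.1983]
orientation: [-179.8, 0.2, -124.1]
force: [-0.2, 0.8, -0.2]
opening: 0.0598
gripper_force: 0.0
[0.28693297 0.31931094 0.32487337 0.32661313] 330
[ 0.46829854 -0.0979991   0.19669276] [-0.09526444 -0.17370866 -0.5470488 ]
```

View pics/f.png

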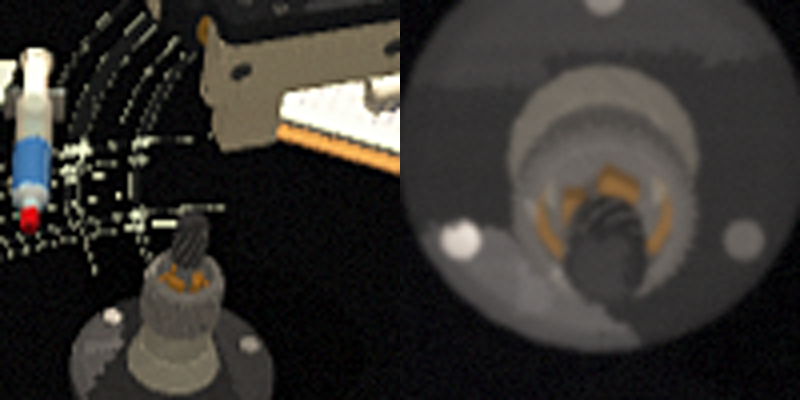

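The burr stands upright at (187,240), seated low in the nut, with the jaws closed on its shank and the gripper clear. Fitting the torque rise puts it about 0.2 N m over free, so it's snug. Handing in.

```bash
python3 -c "
from plant import job
print(job.close_job())"
```

```text
the job is handed in; nothing more can be done
None
```

I handed the job in at about 18 s: the cylindrical burr is fully home on the stop and the nut is tightened about 0.2 N m over its free torque (snug). Grip was judged by torque and camera only, and the other burrs, vial and tweezers were not touched.

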